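Seat a mixing canister on a keyed drive and lock it in

TASK

Load the tall, slim mixing canister into the bench mixer: stand it upright on the steel drive in the middle of the mixer and, pressing only lightly, turn it until its square foot drops into the square hole and its flange sits flat. Then turn the mixer's locking ring clockwise by its upright post, a quarter turn to its stop, so that the keepers close over the flange. Leave the short, wide canister standing in its dock.

Things in the scene. Friction and masses are not known exactly. Their poses are not given: they have to be found in the camera images.
- canister: Tall slim aluminium canister, 0.26 to 0.49 kg, upright in a dock. Origin: centre of its flange's underside; z up its axis. Flange 84 mm across, 8 thick; above it a plain cylinder, 56 across, 75 tall (flat top 83 above the origin): grip here. Below the flange a solid square foot, 31 x 31, 20 long, its sides along x and y. The foot enters the drive at any of four angles 90 degrees apart.
- dock_a: The white dock holding the tall canister, fixed: a block 92 x 92 x 30 mm (origin under its centre) with a 50 mm square hole. The flange rests on its top, the foot hangs loose in the hole: lifts straight out. An equal dock nearby holds the short canister.
- spare: Short, wide canister in the other dock, to be left there. Same flange, foot and origin as the tall one, but its body is 70 mm across and only 40 mm tall.
- mixer: The white bench mixer, fixed, 262 x 220 mm, 80 mm tall. Origin on the table under the drive's axis, z up; its -x side carries a small panel. Two dark flat keepers stand beside the drive at its +y and -y, undersides 91 and tops 98 mm above the table, inner ends 48 mm from the axis when open and 36 mm when locked.
- seat (a point): Centre of the drive's top face, 80 mm above the table; axes as the mixer's. The drive is a 78 mm square steel plate with a 35 mm square hole, 24 deep, parallel to its sides. It has stopped up to 45 degrees either way from the mixer's axes; that angle is NOT reported (see or feel it); it resists light twists. The foot stands 20 mm high on it until it drops in; home, the canister's origin is here.
- post_top (a point): Centre of the top of the round upright post on the locking ring, 16 mm across and 48 mm tall (top 140.5 mm above the table), 86 mm out from the mixer's axis. Ring open: it stands at +45 degrees (from the mixer's +x towards its +y); locked: at -45 degrees. A grip may pivot about it, or it can be pushed.
- lock_ring (a joint): Angle of the aluminium locking ring (152 mm inside, 192 outside, 12 high, flat on the mixer around the drive) about the drive's axis: 0 rad open, 1.57 locked, at a stop. Grows clockwise seen from above. Starts between 0 and 0.3, turns against light friction (about 2 N at the post), stays where left, and draws the keepers inward over the flange.
Mind the look-alikes: they are no part of the job. Leave any red look-alike of the canister alone.

How it is judged:
By the outcome, as a careful person would: the job done as asked, in the order asked, and still so for the second after the job is handed in, with the robot touching nothing.
It also fails if it takes over 64 s, if anything falls off the work surface, if the arm or the gripper's body presses on something with over 40 N, if the wrist force passes 120 N, or if a joint passes its speed limit or range.

ROBOT

A 6-joint arm with a two-finger parallel gripper is mounted at the origin on the work surface. World frame = base frame: x ahead of the robot, y to its left, z up, the work surface at z = 0. Lengths are in m, angles in rad, forces in N, time in s.
With the tool pointing down it reaches from about 0.425 to 0.95 m from the base axis. Payload 14.7 kg.
Tool frame: the origin (TCP) lies on the centre line of the jaws, within the pads' length; the fingertips stand 25 mm ahead of it and the grasp point (between the pads) lies 6 mm ahead of it (arm.nose_length is the distance from the TCP to the fingertips, in m); y points along the fingers, x is the direction in which the jaws open and shut, and the axes are right-handed (so a half turn about y gives the same grasp; the last joint's range is limited). The gripper opens to 85 mm and grips with 20 to 120 N. Pads are 22 mm wide; open, the fingers measure 114 mm over their backs; the gripper's body (76 mm by 85 mm) begins 54 mm behind the grasp point. The pads swing forward as they close: fully open they stand 13 mm farther back than shut.
Start: joints at [-0.047, 0.48, 1.596, -0, 1.065, -0.047], TCP at [0.65, 0, 0.256] pointing down, gripper open.
Joint ranges: [-2.75, 2.75], [-0.82, 2.05], [0.23, 2.67], [-1.56, 4.7], [0.09, 2.69], [-2.92, 2.92]. Speed limits (rad/s): [1.89, 1.89, 2.39, 3.01, 3.01, 3.01].

INTERFACE

Orientations are given as a unit quaternion [x, y, z, w].
In Python, from cell import readout, optics, workorder, arm gives the robot as it stands. The module is installed in compiled form; this text tells all that it offers.
- The arm moves only by the tool send_rows, never from a script. Its argument "commands" is one flat list of numbers, 7 for each row, row after row: the opening, from 0 (shut) to 1 (fully open), then the shift along the tool's x, y, z in m, then the turn, a rotation vector about the tool's x, y, z in degrees. A call has 1 to 12 rows; each row is the pose to reach, as a shift and turn from the pose measured when the call began, along the tool's axes at that moment; what a row does not reach only later rows make up. A row lasts 1/12 s, in which the tool goes at most 41.7 mm and 7.16 degrees, less where a joint would pass 70% of its speed; a pose out of reach is approached as far as the arm can. A call with a gripper value outside its range is refused whole. The fingers move at their own pace and stop on an object; "grip_force" is the grip in N (left out, the last holds). Time passes only in rows, so rows that repeat a pose let the fingers close. It gives the time, the measured TCP pose, the force and the opening at its end, in the units of the state.
- readout.get_state(): the state, without advancing time (a new reading comes with each control period).
- optics.snapshot(name): name is "scene" or "side" or "wrist"; returns a dict with "img" (480x640x3 uint8, red, green, blue), "camera_matrix" (3x3 intrinsics, pixels), "rvec" (rotation vector, rad) and "tvec" (3), from world to camera coordinates, as OpenCV has them; the wrist camera has in their place "tool_from_camera" (4x4, takes a point from camera to tool coordinates, whose origin is the TCP and whose axes are the tool frame's). Camera axes: x right, y down, z forward; pixel columns grow to the right and rows downward; lengths in m; the calibration is good to about 2 mm. The wrist camera is an equidistant fisheye: a pixel r from the principal point sees the ray r / f radians off the axis. A picture is of the moment at which its call begins: read the wrist's pose just before it. There is no depth.
- workorder.hand_in(): hands the job in, once; it reports no verdict.
The state is a dict: "time": time; "qpos": joint angles; "qvel": joint speeds; "joint_efforts": joint torques, N m; "tool_pos": TCP position; "tcp_rot": TCP orientation; "ft_force": force on the tool from outside, world axes, zero at the start; "ft_torque": the same for the moment, N m; "opening": opening from 0.0 (shut) to 1.0 (fully open).
Only numpy, scipy, OpenCV 4.12 (cv2) and the standard library are available. Lean on these libraries where they do the work, as an engineer would, in place of code of your own. Each camera call takes 0.05 s, during which the arm holds its last target.

## Working session

There is one attempt and no reset: what is moved stays moved. The work goes in short steps, Python scripts to look and compute and a tool call to move; the robot and the scene stay as the last step left them, time stands still between calls to the robot, and variables do not carry over. Pictures are saved under pics/ and viewed, and the job is handed in when it is done.

Besides the shell and the picture viewer there is one more tool, called after "Request:" by a JSON object that holds its "name" and its "arguments". send_rows: Moves the arm, as the interface text tells. Its arguments: {"type":"object","properties":{"commands":{"type":"array"},"grip_force":{"type":"number"}},"required":["commands"]}

```bash
mkdir -p pics; ls; python3 - <<'E'
from cell import readout, optics, workorder, arm
import cv2,numpy as np
s=readout.get_state();print(s, arm.nose_length)
for n in ["scene","side","wrist"]:
    d=optics.snapshot(n);cv2.imwrite(f"pics/{n}0.png",d["img"][:,:,::-1])
    np.savez(f"{n}0.npz",**d)
    print(n,{k:np.round(v,4).tolist() for k,v in d.items() if k!="img"})
E
```

```text
pics
{'time': 0.0, 'qpos': array([-4.65967586e-02,  4.80835430e-01,  1.59690037e+00,  7.78868658e-06,
        1.06507056e+00, -4.66095578e-02]), 'qvel': array([-0.00027541,  0.00061691,  0.00029335, -0.001009  , -0.00102559,
        0.00018003]), 'joint_efforts': array([ 2.41355090e-03, -9.50650907e+01, -4.30184269e+01, -5.27583288e-04,
        1.24796593e-02,  1.26860105e-04]), 'tool_pos': array([6.49610840e-01, 4.36029076e-05, 2.55660156e-01]), 'tcp_rot': array([-7.07084255e-01,  4.25341020e-04,  4.31720453e-04,  7.07129047e-01]), 'ft_force': array([-0.47976051,  0.13331255, -0.20545101]), 'ft_torque': array([-0.00224436, -0.02044989, -0.06740107]), 'opening': 1.0027392532560266} 0.025
scene {'camera_matrix': [[564.3749, 0.0, 317.6896], [0.0, 564.3749, 236.837], [0.0, 0.0, 1.0]], 'rvec': [1.8139, 1.454, -0.7246], 'tvec': [-0.0556, -0.2726, 1.4649]}
side {'camera_matrix': [[488.5608, 0.0, 319.1907], [0.0, 488.5608, 235.855], [0.0, 0.0, 1.0]], 'rvec': [2.1041, -0.4301, 0.2015], 'tvec': [-0.5437, 0.1963, 0.9338]}
wrist {'camera_matrix': [[371.6483, 0.0, 323.4821], [0.0, 371.6483, 238.7281], [0.0, 0.0, 1.0]], 'tool_from_camera': [[1.0, -0.0007, 0.0005, 0.0014], [-0.0007, -0.2743, 0.9617, -0.1157], [-0.0005, -0.9617, -0.2743, 0.0688], [0.0, 0.0, 0.0, 1.0]]}
```

View pics/scene0.png

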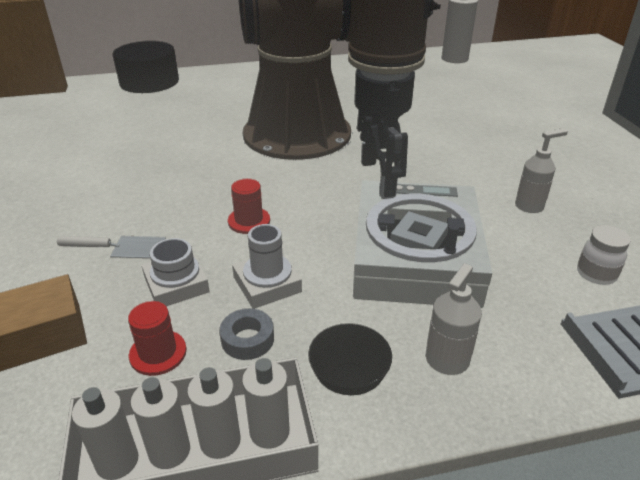

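View pics/side0.png

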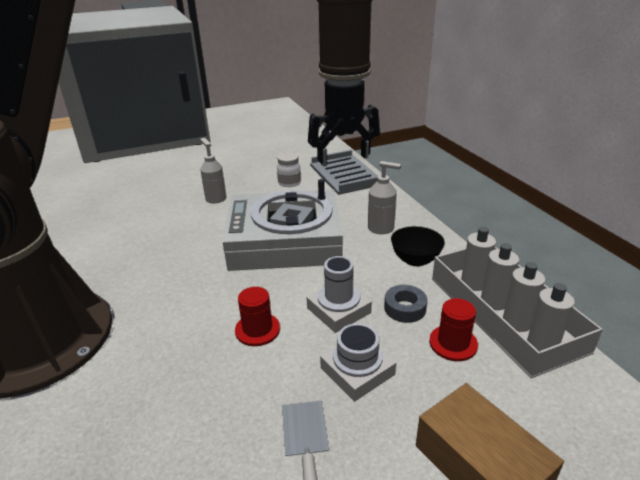

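View pics/wrist0.png

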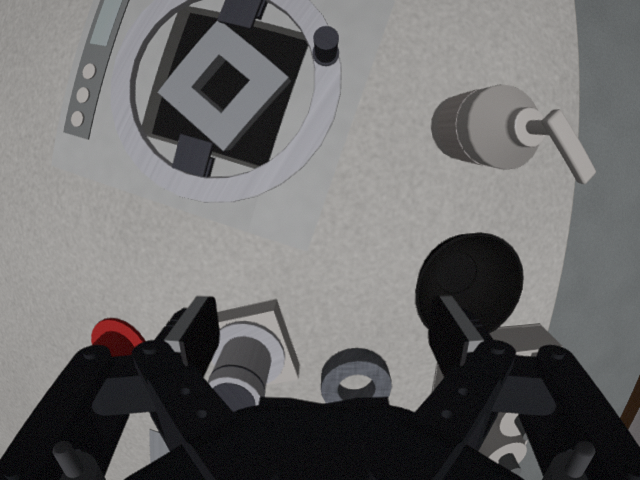

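```bash
cat > h.py <<'E'
import numpy as np, cv2
from scipy.spatial.transform import Rotation as R
def T(s):
    M=np.eye(4);M[:3,:3]=R.from_quat(s["tcp_rot"]).as_matrix();M[:3,3]=s["tool_pos"];return M
def wray(d,s,px):
    K=d["camera_matrix"];px=np.atleast_2d(px).astype(float)
    v=(px-K[:2,2])/K[0,0];r=np.linalg.norm(v,axis=1,keepdims=True)
    ray=np.hstack([v/np.maximum(r,1e-9)*np.sin(r),np.cos(r)])
    M=T(s)@d["tool_from_camera"];return M[:3,3],ray@M[:3,:3].T
def wplane(d,s,px,z):
    o,r=wray(d,s,px);return o+r*((z-o[2])/r[:,2])[:,None]
def wproj(d,s,P):
    M=np.linalg.inv(T(s)@d["tool_from_camera"]);P=np.atleast_2d(P)@M[:3,:3].T+M[:3,3]
    K=d["camera_matrix"];rho=np.linalg.norm(P[:,:2],axis=1);th=np.arctan2(rho,P[:,2])
    return P[:,:2]/np.maximum(rho,1e-9)[:,None]*th[:,None]*K[0,0]+K[:2,2]
def sray(d,px):
    K=d["camera_matrix"];Rm=cv2.Rodrigues(np.asarray(d["rvec"]))[0];o=-Rm.T@np.ravel(d["tvec"])
    px=np.atleast_2d(px).astype(float);r=np.hstack([(px-K[:2,2])/K[0,0],np.ones((len(px),1))])
    return o,r@Rm
def splane(d,px,z):
    o,r=sray(d,px);return o+r*((z-o[2])/r[:,2])[:,None]
def sproj(d,P):
    return cv2.projectPoints(np.atleast_2d(P).astype(float),np.asarray(d["rvec"]),np.asarray(d["tvec"]),d["camera_matrix"],None)[0][:,0]
S0=dict(tool_pos=np.array([.64961,.00004,.25566]),tcp_rot=np.array([-7.07084255e-01,4.25341020e-04,4.31720453e-04,7.07129047e-01]))
E
python3 - <<'E'
import cv2
i=cv2.imread("pics/wrist0.png");cv2.imwrite("pics/w0a.png",cv2.resize(i[0:220,50:350],None,fx=2.6,fy=2.6,interpolation=cv2.INTER_CUBIC))
i=cv2.imread("pics/scene0.png");cv2.imwrite("pics/s0a.png",cv2.resize(i[160:360,120:320],None,fx=3,fy=3,interpolation=cv2.INTER_CUBIC))
i=cv2.imread("pics/side0.png");cv2.imwrite("pics/d0a.png",cv2.resize(i[240:400,220:420],None,fx=3.6,fy=3.6,interpolation=cv2.INTER_CUBIC))
E
```

```text
(no output)
```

View pics/w0a.png

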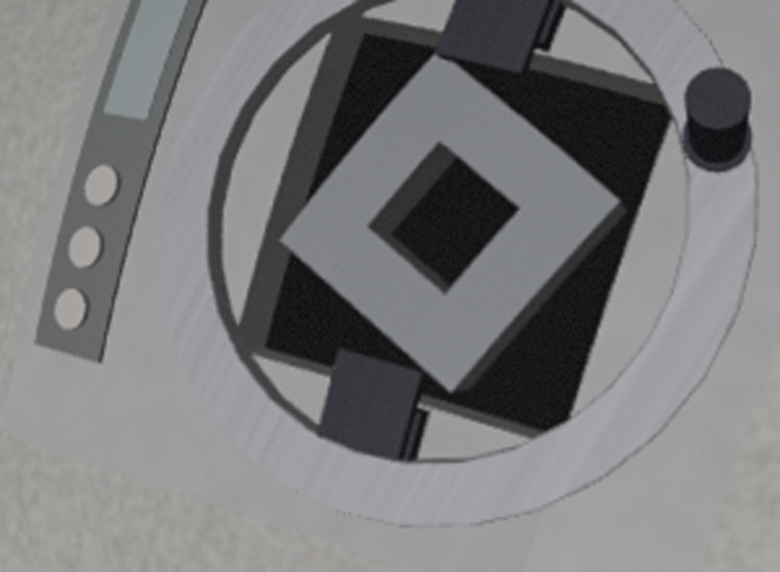

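View pics/s0a.png

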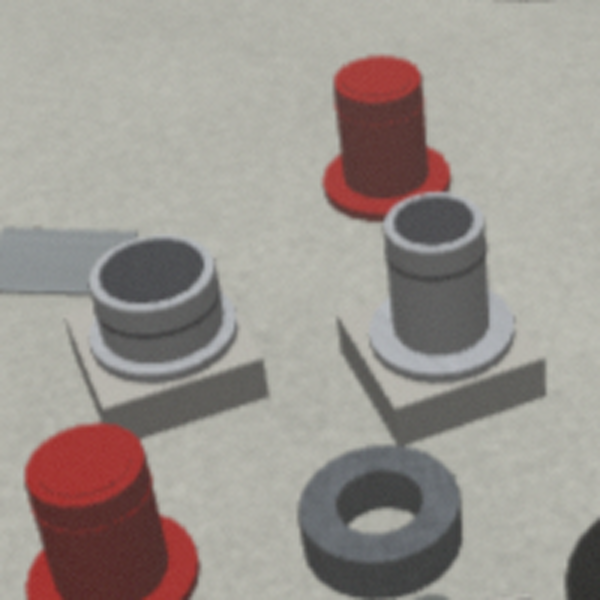

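View pics/d0a.png

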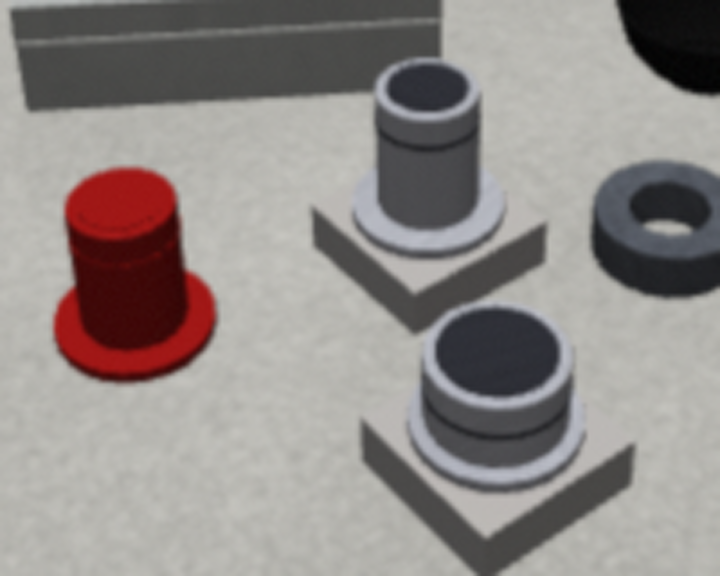

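```bash
python3 - <<'E'
from h import *
sc=dict(np.load("scene0.npz"));sd=dict(np.load("side0.npz"));w=dict(np.load("wrist0.npz"))
print("can scene",splane(sc,[265.2,233.7],.113),"side",splane(sd,[338.9,265],.113))
f=lambda l:np.array(l)/2.6+[50,0]
dr=wplane(w,S0,f([[280,240],[437,55],[624,205],[450,391]]),.080);print("drive",dr,dr.mean(0))
e=np.diff(np.vstack([dr,dr[:1]]),axis=0);print(np.linalg.norm(e,axis=1),np.degrees(np.arctan2(e[:,1],e[:,0])))
p=wplane(w,S0,f([[717,98]]),.1405);print("post",p)
k=wplane(w,S0,f([[438,50],[523,72],[470,-30],[340,348],[425,372],[319,436],[408,460]]),.098);print("keep",k)
pan=wplane(w,S0,f([[36,343],[101,361],[208,0]]),.080);print(pan)
e=pan[2]-pan[1];print(np.degrees(np.arctan2(e[1],e[0])));e=k[1]-k[0];print(np.degrees(np.arctan2(e[1],e[0])));e=k[4]-k[3];print(np.degrees(np.arctan2(e[1],e[0])))
c=dr.mean(0)
q=p[0]-c;print("post rel",np.hypot(*q[:2]),np.degrees(np.arctan2(q[1],q[0])))
E
```

```text
can scene [[ 0.57053506 -0.15734762  0.113     ]] side [[ 0.56410492 -0.16299889  0.113     ]]
drive [[0.51460005 0.11100928 0.08      ]
 [0.56688315 0.1663111  0.08      ]
 [0.6251641  0.1139191  0.08      ]
 [0.57101852 0.05888003 0.08      ]] [0.56941646 0.11252988 0.08      ]
[0.07610397 0.0783683  0.0772078  0.07681473] [  46.60723245  -41.9541373  -134.53114309  137.26284569]
post [[0.65242312 0.13101046 0.1405    ]]
keep [[0.57233922 0.16186351 0.098     ]
 [0.59774442 0.15247619 0.098     ]
 [0.5810687  0.18724175 0.098     ]
 [0.54217194 0.07403112 0.098     ]
 [0.56857038 0.06536744 0.098     ]
 [0.5340114  0.04817724 0.098     ]
 [0.56222651 0.03980213 0.098     ]]
[[0.41142207 0.08826511 0.08      ]
 [0.44170448 0.07841641 0.08      ]
 [0.48389502 0.20020265 0.08      ]]
70.89232344702071
-20.279463387167226
-18.169266862853792
post rel 0.08503903768264202 12.551600368566865
```

Request:
{"name": "send_rows", "arguments": {"commands": [1, -0.01, 0, -0.03, 0, 0, 0, 1, -0.02, 0, -0.06, 0, 0, 0, 1, -0.03, 0, -0.09, 0, 0, 0, 1, -0.04, 0, -0.12, 0, 0, 0, 1, -0.05, 0, -0.15, 0, 0, 0, 1, -0.06, 0, -0.18, 0, 0, 0, 1, -0.07, 0, -0.2, 0, 0, 0, 1, -0.08, 0, -0.22, 0, 0, 0, 1, -0.08, 0, -0.22, 0, 0, 0]}}

```text
time: 0.9
tool_pos: [0.568, -0.2231, 0.2557]
tcp_rot: [0.707, -0.002, 0.0, -0.707]
ft_force: [0.4, -1.2, 0.1]
opening: 1.002
```

```bash
cat > snap.py <<'E'
import sys,pickle
from cell import readout, optics
from h import *
def snap(tag,names=("wrist",)):
    out={}
    for n in names:
        s=readout.get_state();d=optics.snapshot(n)
        cv2.imwrite(f"pics/{n}{tag}.png",d["img"][:,:,::-1]);pickle.dump((d,s),open(f"{n}{tag}.pkl","wb"));out[n]=(d,s)
    print(s["time"],s["tool_pos"].round(4),s["tcp_rot"].round(4),s["qpos"].round(3),s["ft_force"].round(2),s["ft_torque"].round(3),s["opening"])
    return out
if __name__=="__main__": snap(sys.argv[1],sys.argv[2:] or ("wrist",))
E
python3 snap.py 1
```

```text
0.9 [ 0.568  -0.2231  0.2557] [ 7.073e-01 -1.500e-03  2.000e-04 -7.069e-01] [-0.423  0.426  1.691 -0.002  1.026 -0.42 ] [ 0.38 -1.15  0.12] [-0.033 -0.06   0.013] 1.0019186422050426
```

View pics/wrist1.png

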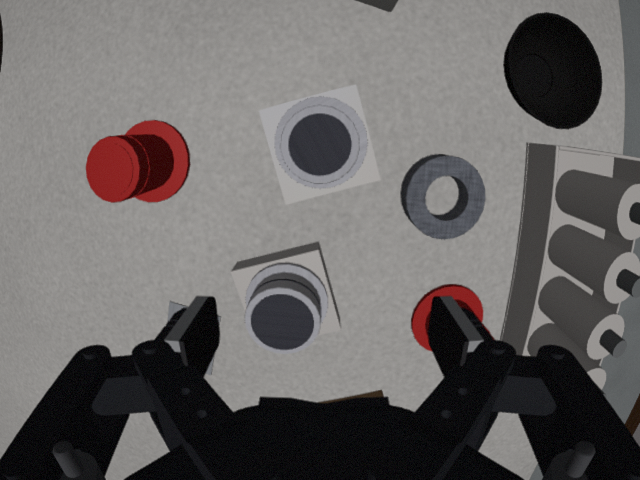

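```bash
python3 - <<'E'
from h import *;import pickle
d,s=pickle.load(open("wrist1.pkl","rb"))
P=wplane(d,s,[320,144],.113)[0];print(P)
im=d["img"][:,:,::-1].copy()
def circ(c,r,z,col):
    t=np.linspace(0,2*np.pi,80);q=wproj(d,s,np.c_[c[0]+r*np.cos(t),c[1]+r*np.sin(t),0*t+z])
    cv2.polylines(im,[np.round(q*16).astype(np.int32)],True,col,1,cv2.LINE_AA,4)
circ(P,.028,.113,(0,0,255));circ(P,.042,.038,(0,255,0))
# spare
Q=wplane(d,s,[286,322],.078)[0];print("spare",Q);circ(Q,.035,.078,(0,0,255))
cv2.imwrite("pics/w1a.png",cv2.resize(im[70:370,210:500],None,fx=2,fy=2,interpolation=cv2.INTER_CUBIC))
dk=wplane(d,s,[[259,110],[356,84],[381,181],[286,205]],.03);print(dk,dk.mean(0))
e=np.diff(np.vstack([dk,dk[:1]]),axis=0);print(np.linalg.norm(e,axis=1),np.degrees(np.arctan2(e[:,1],e[:,0])))
print("red",wplane(d,s,[[113,168]],.083),"ring",wplane(d,s,[[443,195]],.03))
E
```

```text
[ 0.56701735 -0.16037836  0.113     ]
spare [ 0.53531455 -0.31572693  0.078     ]
[[ 0.51064076 -0.12972186  0.03      ]
 [ 0.59883056 -0.10666027  0.03      ]
 [ 0.62263435 -0.19625206  0.03      ]
 [ 0.53403008 -0.21892706  0.03      ]] [ 0.56653394 -0.16289031  0.03      ]
[0.09115524 0.09270011 0.09145968 0.09222054] [  14.65466443  -75.12075207 -165.64533382  104.69205222]
red [[ 0.38705465 -0.17255793  0.083     ]] ring [[ 0.68396667 -0.2084942   0.03      ]]
```

View pics/w1a.png

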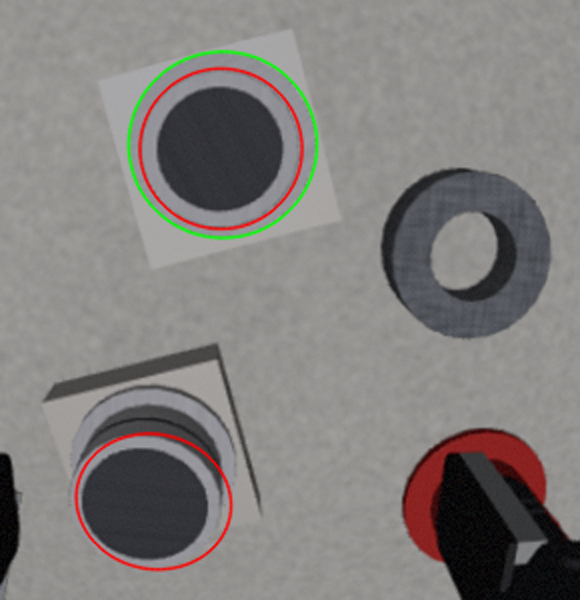

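Request:
{"name": "send_rows", "arguments": {"commands": [1, 0, 0, 0.01, 0, 7, 0, 1, 0, 0, 0.02, 0, 14, 0, 1, 0, 0, 0.03, 0, 21, 0, 1, 0, 0, 0.04, 0, 28, 0, 1, 0, 0, 0.05, 0, 35, 0, 1, 0, 0, 0.062, 0, 42, 0, 1, -0.001, 0.01, 0.062, 0, 49, 0, 1, -0.001, 0.02, 0.062, 0, 56, 0, 1, -0.001, 0.03, 0.062, 0, 63, 0, 1, -0.001, 0.04, 0.062, 0, 70, 0, 1, -0.001, 0.05, 0.062, 0, 77, 0, 1, -0.001, 0.05, 0.062, 0, 78, 0]}}

```text
time: 1.95
tool_pos: [0.5672, -0.1584, 0.2039]
tcp_rot: [0.548, -0.449, 0.446, -0.547]
ft_force: [-0.8, 0.3, -1.1]
opening: 0.995
```

```bash
python3 snap.py 2 wrist scene side; python3 - <<'E'
from h import *;import pickle
d,s=pickle.load(open("wrist2.pkl","rb"))
print(T(s))
im=d["img"][:,:,::-1].copy()
def circ(c,r,z,col):
    t=np.linspace(0,2*np.pi,80);q=wproj(d,s,np.c_[c[0]+r*np.cos(t),c[1]+r*np.sin(t),0*t+z])
    cv2.polylines(im,[np.round(q*16).astype(np.int32)],True,col,1,cv2.LINE_AA,4)
P=[.567,-.1605];circ(P,.028,.113,(0,0,255));circ(P,.042,.038,(0,255,0))
cv2.imwrite("pics/w2a.png",im)
E
```

```text
2.05 [ 0.5679 -0.159   0.2056] [ 0.5501 -0.4454  0.444  -0.5494] [-0.324  0.453  1.788 -0.     0.902  1.036] [ 0.6  -0.74  0.59] [0.035 0.013 0.043] 0.9992408343470062
[[ 0.1997966  -0.00402484  0.97982913  0.56718744]
 [-0.97983562  0.00107988  0.19980236 -0.15842264]
 [-0.00186227 -0.99999132 -0.00372793  0.20389553]
 [ 0.          0.          0.          1.        ]]
```

View pics/w2a.png

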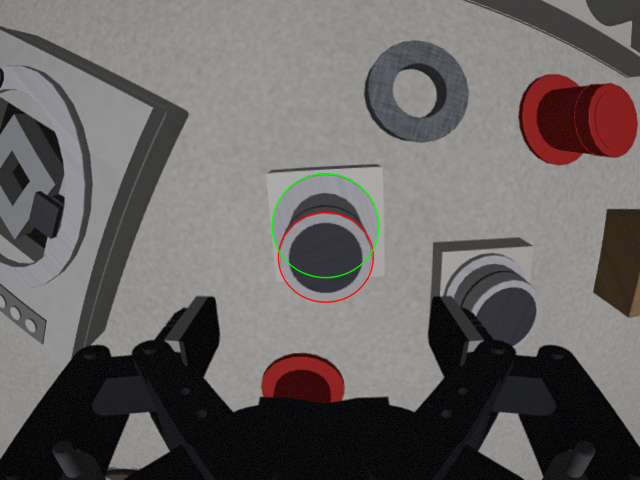

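Request:
{"name": "send_rows", "arguments": {"commands": [1, 0.002, 0.02, -0.001, 0, 0, 0, 1, 0.002, 0.04, -0.001, 0, 0, 0, 1, 0.002, 0.06, -0.001, 0, 0, 0, 1, 0.002, 0.08, -0.001, 0, 0, 0, 1, 0.002, 0.095, -0.001, 0, 0, 0, 1, 0.002, 0.11, -0.001, 0, 0, 0, 1, 0.002, 0.118, -0.001, 0, 0, 0, 1, 0.002, 0.121, -0.001, 0, 0, 0, 1, 0.002, 0.121, -0.001, 0, 0, 0]}}

```text
time: 2.85
tool_pos: [0.5676, -0.1613, 0.085]
tcp_rot: [0.551, -0.445, 0.444, -0.55]
ft_force: [0.6, 0.4, 0.4]
opening: 1.001
```

Request:
{"name": "send_rows", "arguments": {"commands": [0, 0, 0, 0, 0, 0, 0, 0, 0, 0, 0, 0, 0, 0, 0, 0, 0, 0, 0, 0, 0, 0, 0, 0, 0, 0, 0, 0, 0, 0, 0, 0, 0, 0, 0, 0, 0, 0, 0, 0, 0, 0, 0, 0, 0, 0, 0, 0, 0, 0, 0, 0, 0, 0, 0, 0], "grip_force": 45}}

```text
time: 3.52
tool_pos: [0.5681, -0.1613, 0.0862]
tcp_rot: [0.55, -0.444, 0.444, -0.55]
ft_force: [-1.1, 1.3, 7.8]
opening: 0.648
```

```bash
python3 snap.py 3 wrist
```

```text
3.5167 [ 0.5681 -0.1613  0.0862] [ 0.5505 -0.4439  0.444  -0.5503] [-0.328  0.615  1.871 -0.     0.656  1.03 ] [-1.15  1.33  7.79] [0.263 0.277 0.04 ] 0.6483745570545858
```

View pics/wrist3.png

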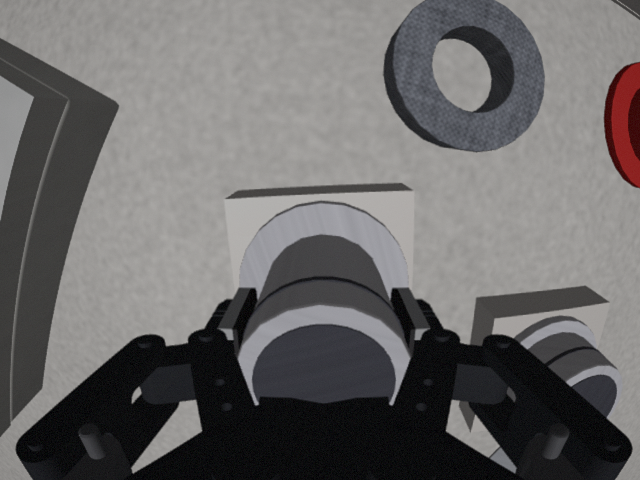

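Request:
{"name": "send_rows", "arguments": {"commands": [0, 0, -0.01, 0, 0, 0, 0, 0, 0, -0.025, 0, 0, 0, 0, 0, 0, -0.045, 0, 0, 0, 0, 0, 0, -0.065, 0, 0, 0, 0, 0, 0, -0.085, 0, 0, 0, 0, 0, 0, -0.1, 0, 0, 0, 0, 0, 0, -0.11, 0, 0, 0, 0, 0, 0, -0.12, 0, 0, 0, 0, 0, 0, -0.12, 0, 0, 0, 0]}}

```text
time: 4.32
tool_pos: [0.5688, -0.1616, 0.2083]
tcp_rot: [-0.55, 0.443, -0.445, 0.551]
ft_force: [-0.3, -0.4, -3.8]
opening: 0.644
```

```bash
python3 snap.py 4 scene side wrist; python3 - <<'E'
import cv2
a=cv2.imread("pics/scene4.png")[120:280,200:340];b=cv2.imread("pics/side4.png")[170:330,270:410]
import numpy as np
cv2.imwrite("pics/c4.png",cv2.resize(np.hstack([a,b]),None,fx=2.85,fy=2.85,interpolation=cv2.INTER_CUBIC))
E
```

```text
4.4167 [ 0.5679 -0.1612  0.2061] [ 0.5505 -0.4439  0.4439 -0.5503] [-0.328  0.452  1.788 -0.     0.901  1.03 ] [-0.74 -0.34 -4.59] [ 0.034 -0.013 -0.02 ] 0.6441989382026371
```

View pics/c4.png

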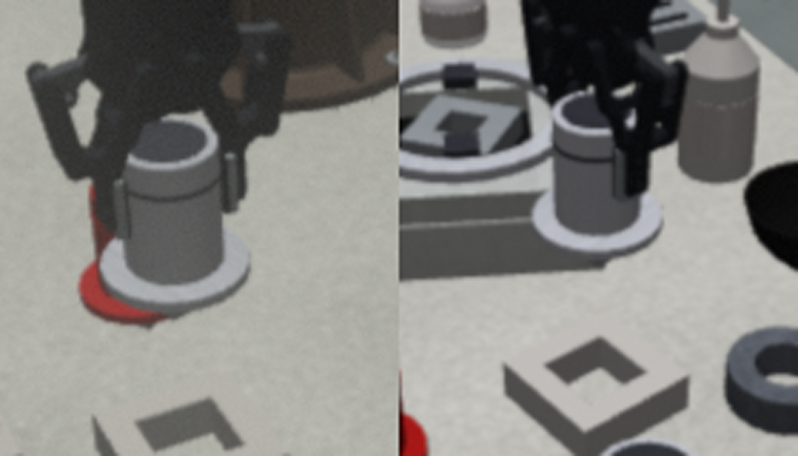

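View pics/wrist4.png

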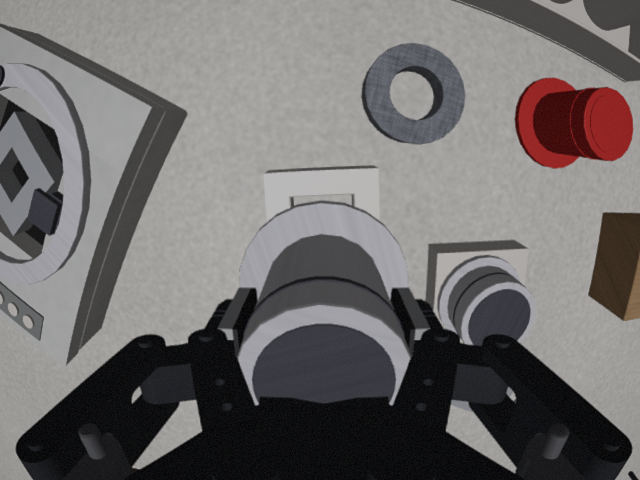

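```bash
python3 - <<'E'
from h import *
for n in("scene","side"):
    d=dict(np.load(n+"0.npz"));o,r=sray(d,[[320,240]]);print(n,o)
    for P in ([.568,-.161,.16],[.57,-.16,.3],[.57,.11,.2]):
        v=o-P;print(P,np.degrees(np.arctan2(v[2],np.hypot(v[0],v[1]))),np.degrees(np.arctan2(v[1],v[0])),np.linalg.norm(v),sproj(d,P))
E
```

```text
scene [ 1.31247849 -0.23208616  0.66850325]
[0.568, -0.161, 0.16] 34.213361354695756 -5.454323128223055 0.904365540167915 [[260.95804585 209.46495484]]
[0.57, -0.16, 0.3] 26.289016447624366 -5.5453838924009515 0.8320248660281614 [[255.67566821 129.86337971]]
[0.57, 0.11, 0.2] 29.81687191670042 -24.73719936006719 0.9422274437027673 [[424.85231538 169.13666841]]
side [ 0.25949741 -0.84188008  0.65581803]
[0.568, -0.161, 0.16] 33.55602407238755 -114.37498893631216 0.8969989121589448 [[340.31740834 243.15876332]]
[0.57, -0.16, 0.3] 25.403058112369962 -114.48273833403044 0.8294448566360755 [[341.05314291 173.22911902]]
[0.57, 0.11, 0.2] 24.477503357483865 -108.0662885899652 1.100117092949509 [[290.72952422 166.70989977]]
```

Request:
{"name": "send_rows", "arguments": {"commands": [0, 0, -0.02, 0, 5, 0, 0, 0, 0, -0.045, 0, 10, 0, 0, 0, 0, -0.07, 0, 15, 0, 0, 0, 0, -0.09, 0, 20, 0, 0, 0, 0, -0.11, 0, 25, 0, 0, 0, 0, -0.12, 0, 30, 0, 0, 0, 0, -0.12, 0, 35, 0, 0, 0, 0, -0.12, 0, 38, 0, 0, 0, 0, -0.12, 0, 38, 0, 0, 0, 0, -0.12, 0, 38, 0, 0]}}

```text
time: 5.3
tool_pos: [0.5666, -0.1613, 0.3241]
tcp_rot: [-0.342, 0.278, -0.564, 0.699]
ft_force: [-0.1, 0.2, -4.5]
opening: 0.643
```

```bash
python3 snap.py 5 scene side wrist; python3 - <<'E'
import cv2,numpy as np
a=cv2.imread("pics/scene5.png")[60:220,190:330];b=cv2.imread("pics/side5.png")[110:270,270:410]
cv2.imwrite("pics/c5.png",cv2.resize(np.hstack([a,b]),None,fx=2.85,fy=2.85,interpolation=cv2.INTER_CUBIC))
E
```

```text
5.4 [ 0.5678 -0.1613  0.3251] [-0.3422  0.2768 -0.5637  0.699 ] [-0.594  0.155  2.106  0.916  0.592  0.058] [ 0.25 -0.99 -4.9 ] [-0.208  0.705 -0.015] 0.6451618187182743
```

View pics/c5.png

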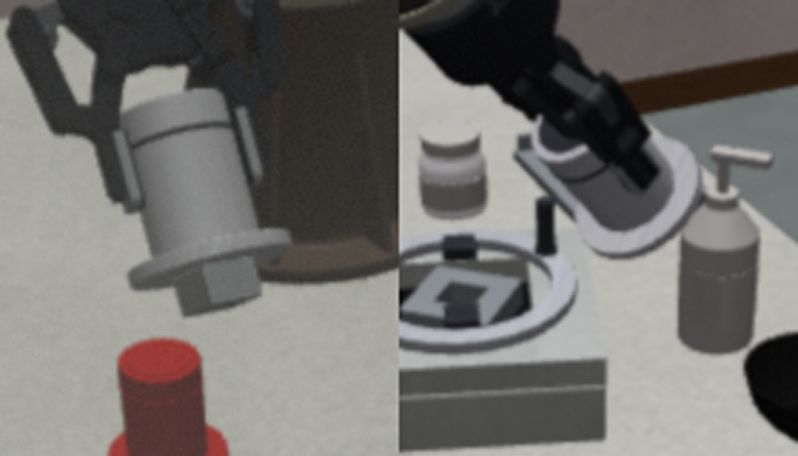

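```bash
python3 - <<'E'
import cv2,numpy as np
a=cv2.imread("pics/scene5.png")[85:185,220:310]
a=cv2.resize(a,None,fx=6,fy=6,interpolation=cv2.INTER_CUBIC);a=cv2.convertScaleAbs(a,alpha=1.5,beta=-20)
cv2.imwrite("pics/c5b.png",a)
E
```

```text
(no output)
```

View pics/c5b.png

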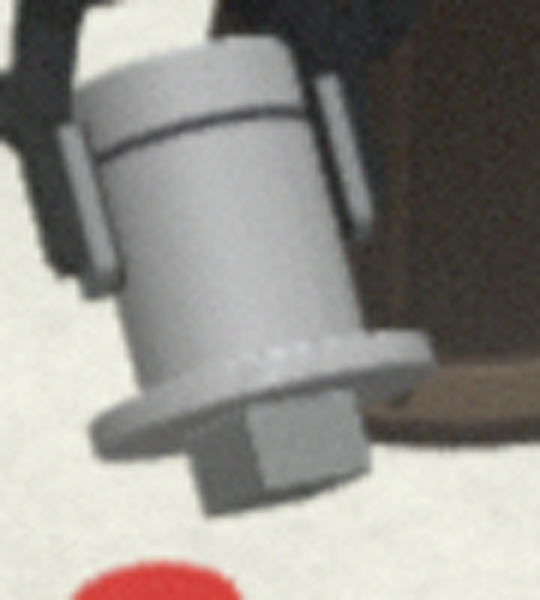

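```bash
cat > fit.py <<'E'
from h import *;import pickle
from scipy.optimize import least_squares
d,s=pickle.load(open("scene5.pkl","rb"))
M=T(s)
def pts(p,L):  # p: ox,oz(tool), fwd, yaw deg ; L in canister frame
    ox,oz,f,yaw=p;c,sn=np.cos(np.radians(yaw)),np.sin(np.radians(yaw))
    # canister x axis in tool: cos*X - sin*... define yaw in world sense (ccw from above) : tool x dir rotated ccw => x*cos + z*sin (z = x rotated +90ccw)
    L=np.atleast_2d(L);ex=np.array([c,0,sn]);ey=np.array([-sn,0,c]);ez=np.array([0,-1,0])
    P=np.array([ox,f,oz])+L[:,:1]*ex+L[:,1:2]*ey+L[:,2:]*ez
    return P@M[:3,:3].T+M[:3,3]
def draw(p,fn):
    im=cv2.resize(cv2.imread("pics/scene5.png")[85:185,220:310],None,fx=6,fy=6,interpolation=cv2.INTER_CUBIC)
    def pl(L,col,cl=True):
        q=(sproj(d,pts(p,L))+.5-[220,85])*6-.5;cv2.polylines(im,[np.round(q).astype(np.int32)],cl,col,1,cv2.LINE_AA)
    t=np.linspace(0,2*np.pi,60);C=lambda r,z:np.c_[r*np.cos(t),r*np.sin(t),0*t+z]
    pl(C(.042,0),(0,255,0));pl(C(.042,.008),(0,255,0));pl(C(.028,.083),(0,0,255));pl(C(.028,.008),(0,0,255))
    a=.0155;sq=np.array([[a,a],[-a,a],[-a,-a],[a,-a]])
    pl(np.c_[sq,np.full(4,-.02)],(255,0,0));
    for k in range(4): pl(np.array([[*sq[k],0],[*sq[k],-.02]]),(255,0,255) if k else (0,255,255),False)
    cv2.imwrite(fn,im)
E
python3 - <<'E'
from fit import *
for y in (0,30,60): draw([0,0,.056,y],f"pics/f{y}.png")
a=[cv2.imread(f"pics/f{y}.png")[:, 50:450] for y in(0,30)]
cv2.imwrite("pics/ff.png",np.hstack(a))
E
```

```text
(no output)
```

View pics/ff.png

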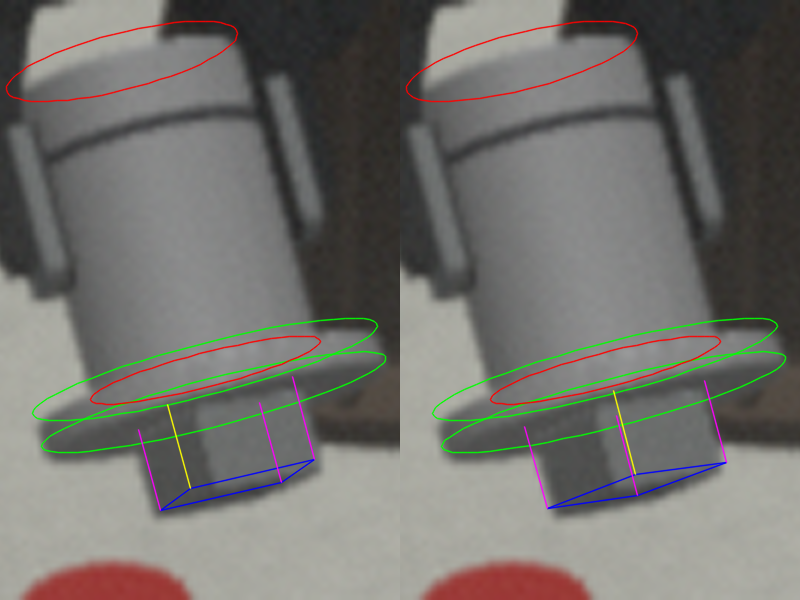

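```bash
python3 - <<'E'
from fit import *
# observed (c5b px): near bottom corner(265,490), near edge top (249,405), left bottom(206,517), right bottom (371,467)
obs=(np.array([[265,490],[206,517],[371,467],[430,345],[92,440]])+.5)/6-.5+[220,85]
def model(p):
    a=.0155;q=sproj(d,pts([0,0,.056,p[0]],[[a,-a,-.02]]*0+[[x*a,y*a,-.02] for x,y in((1,1),(-1,1),(1,-1),(-1,-1))]))
    return q
best=None
for y in np.arange(-45,45,1.):
    q=model([y]); 
    # sort: left = min x, right = max x, near = middle with smaller v
    o=q[q[:,0].argsort()];l,r=o[0],o[3];m=o[1:3][o[1:3][:,1].argmin()]
    A=np.array([m,l,r]);sh=(obs[:3]-A).mean(0);e=np.abs(A+sh-obs[:3]);
    c=(e**2).sum()
    if best is None or c<best[0]:best=(c,y,sh)
    if -2<y<25 and y%3==0: print(y,c,sh)
print(best)
draw([.0,0,.056,best[1]],"pics/g.png")
E
```

```text
0.0 84.8135730232839 [-3.49884049  1.28486748]
3.0 74.24739600015229 [-3.266863    1.20938728]
6.0 64.70871938575405 [-3.02798119  1.13359406]
9.0 2.279919510060365 [0.87648142 1.19548489]
12.0 1.071294001206822 [0.63747408 1.26727806]
15.0 0.9041507046248556 [0.39450485 1.33865318]
18.0 1.7192267201696452 [0.14819142 1.40943017]
21.0 3.465014618434748 [-0.10084174  1.47943062]
24.0 6.098300992841447 [-0.35196453  1.54847811]
(np.float64(0.8479569355923129), np.float64(14.0), array([0.47589683, 1.31491907]))
```

Request:
{"name": "send_rows", "arguments": {"commands": [0, 0, 0, 0, -7, 0, 0, 0, 0, 0, 0, -14, 0, 0, 0, 0, 0, 0, -21, 0, 0, 0, 0, 0, 0, -28, 0, 0, 0, 0, 0, 0, -34, 0, 0, 0, 0, 0, 0, -38, 0, 0, 0, 0, 0, 0, -38, 0, 0, 0, 0, 0, 0, -38, 0, 0]}}

```text
time: 6.12
tool_pos: [0.5708, -0.1609, 0.3252]
tcp_rot: [0.553, -0.445, 0.443, -0.548]
ft_force: [-1.8, 0.9, -4.3]
opening: 0.646
```

```bash
cat > goal.py <<'E'
import sys
from cell import readout
from h import *
def rel(pos,yaw,s=None):
    s=s or readout.get_state();M=T(s);y0=np.degrees(np.arctan2(M[1,0],M[0,0]))
    G=np.eye(3);c,n=np.cos(np.radians(yaw)),np.sin(np.radians(yaw))
    G=np.array([[c,0,-n],[n,0,c],[0,-1,0]])
    print("t",round(float(s["time"]),2),"pos",s["tool_pos"].round(4),"yaw",y0.round(2),"f",s["ft_force"].round(1),"shift",(M[:3,:3].T@(np.array(pos)-M[:3,3])).round(4),"rv",np.degrees(R.from_matrix(M[:3,:3].T@G).as_rotvec()).round(2),"op",round(float(s["opening"]),3))
if __name__=="__main__": rel([float(a) for a in sys.argv[1:4]],float(sys.argv[4]))
E
python3 goal.py .497 .0675 .28 -58
python3 - <<'E'
from h import *;import pickle
d,s=pickle.load(open("wrist2.pkl","rb"))
im=d["img"];g=cv2.cvtColor(im,cv2.COLOR_RGB2GRAY)
for tag,seed in(("wrist1",(320,144)),("wrist2",(325,258))):
    d,s=pickle.load(open(tag+".pkl","rb"));g=cv2.GaussianBlur(cv2.cvtColor(d["img"],cv2.COLOR_RGB2GRAY),(3,3),0)
    m=np.zeros((482,642),np.uint8);gg=g.copy();cv2.floodFill(gg,m,seed,255,14,14,cv2.FLOODFILL_FIXED_RANGE)
    p=np.argwhere(m[1:-1,1:-1])[:,::-1];c=(p.min(0)+p.max(0))/2;print(tag,p.min(0),p.max(0),p.mean(0),wplane(d,s,p.mean(0),.113),T(s)[:3,3])
E
```

```text
t 6.12 pos [ 0.5708 -0.1609  0.3252] yaw -77.7 f [-1.8  0.9 -4.3] shift [-0.239   0.0448 -0.0231] rv [  0.45 -19.7    0.08] op 0.646
wrist1 [289 114] [350 174] [319.45699482 144.10984456] [[ 0.56664349 -0.16045306  0.113     ]] [ 0.56798425 -0.22314739  0.25567073]
wrist2 [290 224] [360 291] [325.16644926 257.45238716] [[ 0.56775492 -0.16020805  0.113     ]] [ 0.56718744 -0.15842264  0.20389553]
```

Request:
{"name": "send_rows", "arguments": {"commands": [0, -0.02, 0.004, -0.002, 0, -2, 0, 0, -0.045, 0.008, -0.004, 0, -4, 0, 0, -0.07, 0.012, -0.006, 0, -6, 0, 0, -0.1, 0.016, -0.009, 0, -8, 0, 0, -0.13, 0.022, -0.012, 0, -11, 0, 0, -0.16, 0.028, -0.015, 0, -14, 0, 0, -0.19, 0.034, -0.018, 0, -16, 0, 0, -0.215, 0.04, -0.02, 0, -18, 0, 0, -0.23, 0.045, -0.022, 0, -19, 0, 0, -0.239, 0.045, -0.023, 0, -19.7, 0, 0, -0.239, 0.045, -0.023, 0, -19.7, 0, 0, -0.239, 0.045, -0.023, 0, -19.7, 0]}}

```text
time: 7.12
tool_pos: [0.4975, 0.0673, 0.2802]
tcp_rot: [0.621, -0.344, 0.342, -0.616]
ft_force: [0.0, -0.1, -3.8]
opening: 0.642
```

```bash
python3 snap.py 6 wrist
```

```text
7.1167 [0.4975 0.0673 0.2802] [ 0.6207 -0.3437  0.342  -0.6162] [ 0.077  0.249  1.896 -0.005  1.002  1.092] [ 0.01 -0.09 -3.79] [-0.037 -0.043  0.011] 0.6423271503089841
```

View pics/wrist6.png

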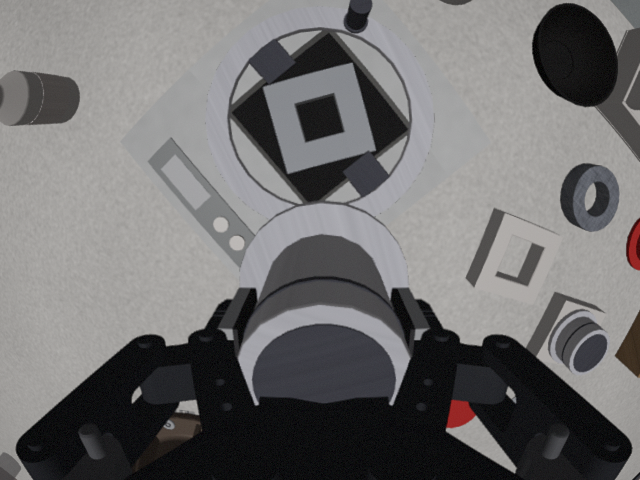

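```bash
python3 - <<'E'
import cv2
i=cv2.imread("pics/wrist6.png");cv2.imwrite("pics/w6a.png",cv2.resize(i[10:200,220:420],None,fx=4,fy=3*4/3,interpolation=cv2.INTER_CUBIC)[:600+160])
i=i[50:185,250:390];cv2.imwrite("pics/w6b.png",cv2.resize(i,None,fx=4.4,fy=4.4,interpolation=cv2.INTER_CUBIC))
E
```

```text
(no output)
```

View pics/w6b.png

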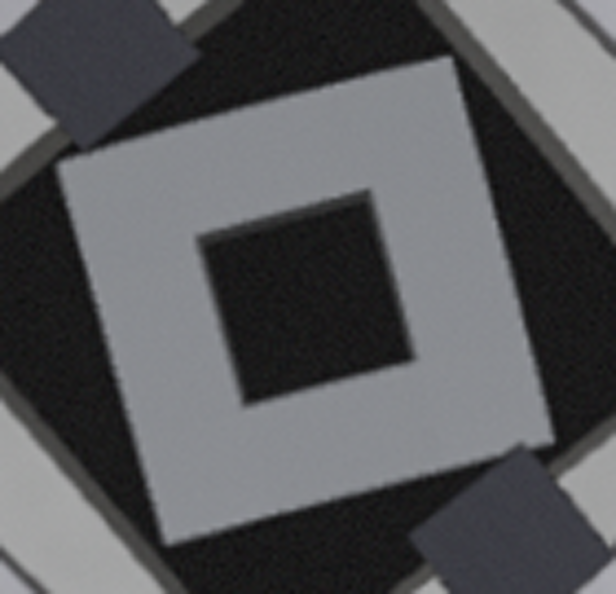

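```bash
python3 - <<'E'
from h import *;import pickle
d,s=pickle.load(open("wrist6.pkl","rb"))
f=lambda l:(np.array(l,float)+.5)/4.4-.5+[250,50]
def rep(n,l,z=.08):
    q=wplane(d,s,f(l),z);e=np.diff(np.vstack([q,q[:1]]),axis=0)
    print(n,q.mean(0).round(4),np.linalg.norm(e,axis=1).round(4),(np.degrees(np.arctan2(e[:,1],e[:,0]))%90).round(2))
rep("drive",[[57,160],[453,57],[554,440],[166,545]])
rep("hole",[[198,238],[371,190],[414,358],[244,406]])
g=lambda l:np.array(l,float)
p=wplane(d,s,[358,6],.1405);print("post",p)   # approximate
print(T(s)[:3,:3].round(4))
K=wplane(d,s,f([[84,150],[198,52],[410,535],[520,447]]),.098);print(K,(K[0]+K[1]+K[2]+K[3])/4)
v=(K[0]+K[1])/2-(K[2]+K[3])/2;print(np.degrees(np.arctan2(v[1],v[0]))-90,np.linalg.norm(v))
E
```

```text
drive [0.5685 0.1137 0.08  ] [0.0779 0.077  0.0777 0.0783] [46.51 46.88 47.42 47.01]
hole [0.5684 0.1137 0.08  ] [0.034  0.0335 0.0337 0.0337] [47.57 46.21 47.95 46.77]
post [[0.6485943  0.13192907 0.1405    ]]
[[ 0.5299 -0.0052  0.8481]
 [-0.8481 -0.0045  0.5299]
 [ 0.0011 -1.     -0.0068]]
[[0.57031191 0.16180158 0.098     ]
 [0.59621702 0.15374253 0.098     ]
 [0.54099517 0.07428497 0.098     ]
 [0.56541948 0.06609555 0.098     ]] [0.5682359  0.11398116 0.098     ]
-18.94167479066627 0.0925959082389989
```

View pics/w6a.png

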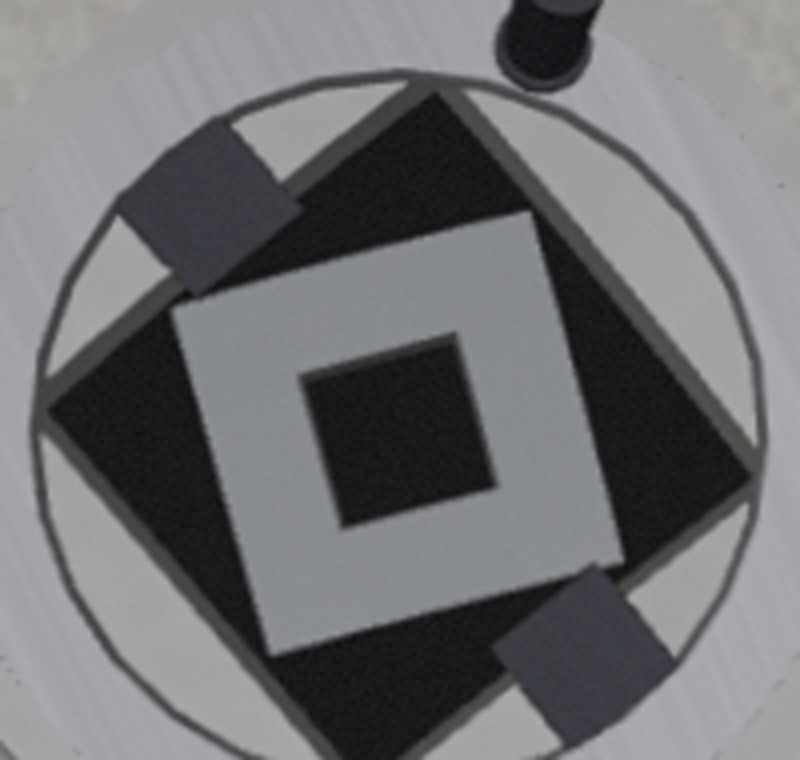

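```bash
python3 goal.py .5695 .1132 .166 -58
```

```text
t 7.17 pos [0.4977 0.0669 0.2802] yaw -58.04 f [ 0.5 -0.3 -4.3] shift [-0.0014  0.1136  0.0862] rv [ 0.39 -0.04  0.06] op 0.645
```

Request:
{"name": "send_rows", "arguments": {"commands": [0, 0, 0, 0.025, 0, 0, 0, 0, -0.001, 0, 0.05, 0, 0, 0, 0, -0.001, 0.01, 0.07, 0.2, 0, 0, 0, -0.001, 0.025, 0.08, 0.4, 0, 0, 0, -0.001, 0.045, 0.086, 0.4, 0, 0, 0, -0.001, 0.065, 0.086, 0.4, 0, 0, 0, -0.001, 0.085, 0.086, 0.4, 0, 0, 0, -0.001, 0.1, 0.086, 0.4, 0, 0, 0, -0.001, 0.11, 0.086, 0.4, 0, 0, 0, -0.001, 0.113, 0.086, 0.4, 0, 0, 0, -0.001, 0.113, 0.086, 0.4, 0, 0, 0, -0.001, 0.113, 0.086, 0.4, 0, 0]}}

```text
time: 8.17
tool_pos: [0.5702, 0.1125, 0.1674]
tcp_rot: [-0.618, 0.343, -0.344, 0.618]
ft_force: [0.0, -0.3, -2.4]
opening: 0.642
```

```bash
python3 snap.py 7 scene side wrist; python3 goal.py .5695 .1132 .156 -58;python3 - <<'E'
import cv2,numpy as np
a=cv2.imread("pics/scene7.png")[150:290,350:490];b=cv2.imread("pics/side7.png")[130:270,220:360]
cv2.imwrite("pics/c7.png",cv2.resize(np.hstack([a,b]),None,fx=2.85,fy=2.85,interpolation=cv2.INTER_CUBIC))
E
```

```text
8.2667 [0.5703 0.1127 0.1677] [-0.618   0.3423 -0.344   0.6185] [ 1.440e-01  4.880e-01  1.844e+00 -1.000e-03  8.070e-01  1.158e+00] [ 0.91 -0.34 -4.29] [0.034 0.001 0.012] 0.6456762749526713
t 8.32 pos [0.5702 0.1128 0.1677] yaw -58.05 f [ 0.2  0.2 -4.2] shift [-0.0008  0.0117 -0.0004] rv [-0.1  -0.05  0.1 ] op 0.647
```

View pics/c7.png

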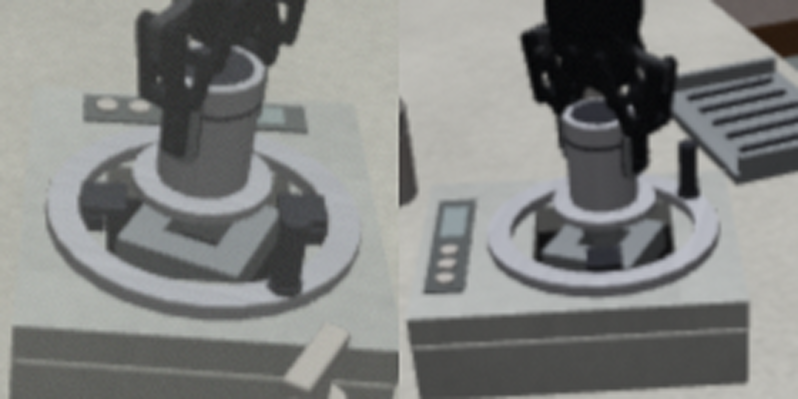

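View pics/wrist7.png

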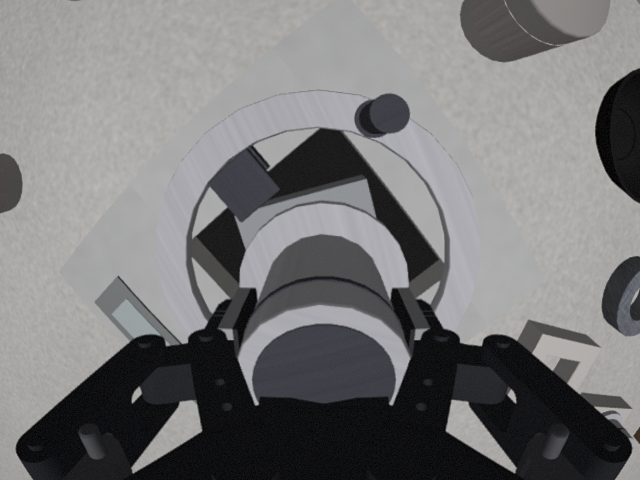

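Request:
{"name": "send_rows", "arguments": {"commands": [0, -0.001, 0.003, 0, 0, 0, 0, 0, -0.001, 0.006, 0, 0, 0, 0, 0, -0.001, 0.008, 0, 0, 0, 0, 0, -0.001, 0.01, 0, 0, 0, 0, 0, -0.001, 0.011, 0, 0, 0, 0, 0, -0.001, 0.012, 0, 0, 0, 0, 0, -0.001, 0.013, 0, 0, 0, 0, 0, -0.001, 0.013, 0, 0, 0, 0]}}

```text
time: 8.98
tool_pos: [0.5693, 0.1138, 0.1544]
tcp_rot: [-0.618, 0.343, -0.344, 0.618]
ft_force: [-1.5, 3.0, -4.6]
opening: 0.647
```

```bash
python3 - <<'E'
from h import *;import pickle
d,s=pickle.load(open("wrist7.pkl","rb"))
print(wplane(d,s,[387,113],.1405))
E
python3 goal.py .5695 .1132 .136 -58
```

```text
[[0.6514269  0.13294093 0.1405    ]]
t 8.98 pos [0.5693 0.1138 0.1544] yaw -58.06 f [-1.5  3.  -4.6] shift [ 0.0005  0.0184 -0.0002] rv [-0.07 -0.06  0.07] op 0.647
```

Request:
{"name": "send_rows", "arguments": {"commands": [0, 0, 0.001, 0, 0, 0, 0, 0, 0, 0.002, 0, 0, 0, 0, 0, 0, 0.003, 0, 0, 0, 0, 0, 0, 0.003, 0, 0, 0, 0]}}

```text
time: 9.32
tool_pos: [0.5692, 0.1138, 0.1511]
tcp_rot: [-0.618, 0.343, -0.344, 0.618]
ft_force: [-1.7, 2.1, -4.2]
opening: 0.642
```

```bash
python3 goal.py .5695 .1132 .136 -58
```

```text
t 9.32 pos [0.5692 0.1138 0.1511] yaw -58.06 f [-1.7  2.1 -4.2] shift [ 0.0006  0.0151 -0.    ] rv [-0.05 -0.06  0.06] op 0.642
```

Request:
{"name": "send_rows", "arguments": {"commands": [0, -0.0007, 0.002, 0, 0, 0, 0, 0, -0.0007, 0.004, 0, 0, 0, 0, 0, -0.0007, 0.006, 0, 0, 0, 0, 0, -0.0007, 0.008, 0, 0, 0, 0, 0, -0.0007, 0.01, 0, 0, 0, 0, 0, -0.0007, 0.011, 0, 0, 0, 0, 0, -0.0007, 0.012, 0, 0, 0, 0, 0, -0.0007, 0.013, 0, 0, 0, 0, 0, -0.0007, 0.013, 0, 0, 0, 0]}}

```text
time: 10.07
tool_pos: [0.5688, 0.1143, 0.138]
tcp_rot: [-0.618, 0.343, -0.344, 0.618]
ft_force: [-0.2, -0.3, -3.3]
opening: 0.643
```

```bash
python3 goal.py .5695 .1132 .136 -58
```

```text
t 10.07 pos [0.5688 0.1143 0.138 ] yaw -58.06 f [-0.2 -0.3 -3.3] shift [0.0013 0.002  0.    ] rv [-0.04 -0.06  0.06] op 0.643
```

Request:
{"name": "send_rows", "arguments": {"commands": [0, 0, 0.001, 0, 0, 0, 0, 0, 0, 0.002, 0, 0, 0, 0, 0, 0, 0.002, 0, 0, 0, 0]}}

```text
time: 10.32
tool_pos: [0.569, 0.1144, 0.1363]
tcp_rot: [-0.618, 0.343, -0.344, 0.618]
ft_force: [-1.1, -0.6, 1.0]
opening: 0.645
```

```bash
python3 snap.py 8 scene side; python3 goal.py .5695 .1132 .136 -58;python3 - <<'E'
import cv2,numpy as np
a=cv2.imread("pics/scene8.png")[150:290,350:490];b=cv2.imread("pics/side8.png")[130:270,220:360]
cv2.imwrite("pics/c8.png",cv2.resize(np.hstack([a,b]),None,fx=2.85,fy=2.85,interpolation=cv2.INTER_CUBIC))
E
```

```text
10.3667 [0.569  0.1144 0.1363] [-0.6181  0.3426 -0.3437  0.6185] [ 1.460e-01  5.300e-01  1.868e+00 -1.000e-03  7.420e-01  1.160e+00] [-1.74 -0.27  3.05] [0.1   0.38  0.011] 0.6449557585555807
t 10.42 pos [0.569  0.1144 0.1363] yaw -58.06 f [-1.3  0.6  2.6] shift [ 0.0013  0.0003 -0.0002] rv [-0.07 -0.06  0.07] op 0.649
```

View pics/c8.png

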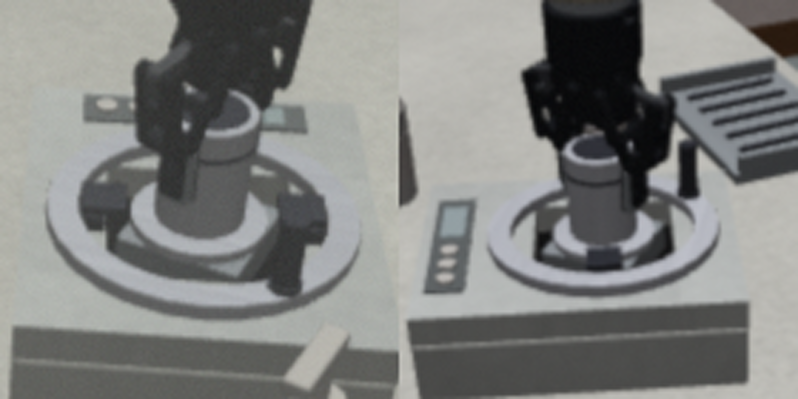

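Request:
{"name": "send_rows", "arguments": {"commands": [0.8, 0, 0, 0, 0, 0, 0, 1, 0, 0, 0, 0, 0, 0, 1, 0, 0, 0, 0, 0, 0, 1, 0, 0, 0, 0, 0, 0, 1, 0, 0, 0, 0, 0, 0, 1, 0, -0.005, 0, 0, 0, 0, 1, 0, -0.02, 0, 0, 0, 0, 1, 0, -0.04, 0, 0, 0, 0, 1, 0, -0.065, 0, 0, 0, 0, 1, 0, -0.09, 0, 0, 0, 0, 1, 0, -0.11, 0, 0, 0, 0, 1, 0, -0.11, 0, 0, 0, 0]}}

```text
time: 11.42
tool_pos: [0.5707, 0.1147, 0.2507]
tcp_rot: [-0.617, 0.341, -0.345, 0.62]
ft_force: [1.4, 0.7, 0.8]
opening: 0.998
```

```bash
python3 snap.py 9 wrist scene side; python3 - <<'E'
import cv2,numpy as np
a=cv2.imread("pics/scene9.png")[150:290,350:490];b=cv2.imread("pics/side9.png")[130:270,220:360]
cv2.imwrite("pics/c9.png",cv2.resize(np.hstack([a,b]),None,fx=2.85,fy=2.85,interpolation=cv2.INTER_CUBIC))
E
```

```text
11.5167 [0.5692 0.1144 0.2473] [-0.6177  0.342  -0.3443  0.6188] [ 1.470e-01  3.910e-01  1.772e+00 -1.000e-03  9.750e-01  1.160e+00] [ 0.32  0.7  -0.23] [-0.021 -0.021  0.031] 0.9990960008132425
```

View pics/c9.png

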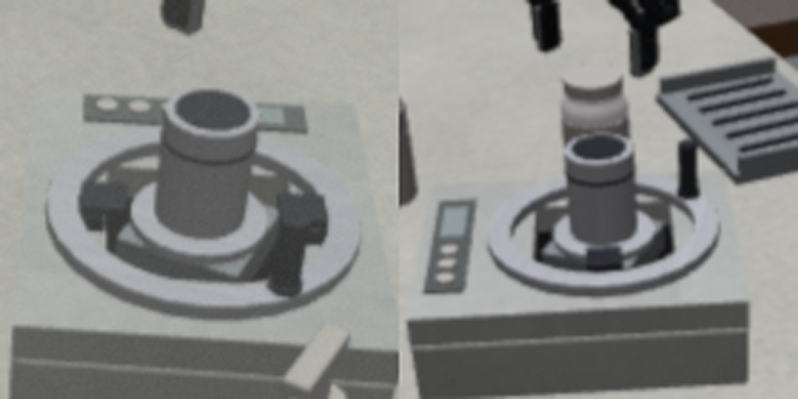

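View pics/wrist9.png

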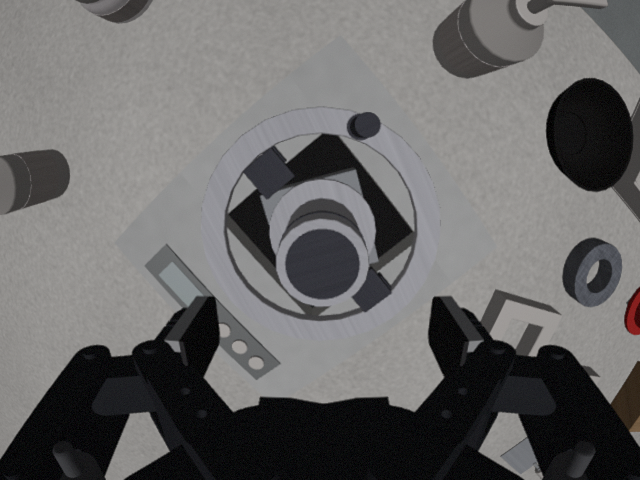

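```bash
python3 - <<'E'
from h import *;import pickle
d,s=pickle.load(open("wrist9.pkl","rb"))
p=wplane(d,s,[367.5,122.5],.1405);print(p)
print(wplane(d,s,[319,263],.163))
E
python3 goal.py .6522 .1328 .2 -77
```

```text
[[0.65305183 0.13258286 0.1405    ]]
[[0.56878405 0.11453932 0.163     ]]
t 11.57 pos [0.5686 0.1144 0.2463] yaw -58.06 f [-0.5 -0.3 -0.2] shift [0.0285 0.0464 0.0807] rv [-0.08 18.94  0.06] op 1.0
```

Request:
{"name": "send_rows", "arguments": {"commands": [1, 0.005, 0, 0.015, 0, 4, 0, 1, 0.01, 0, 0.03, 0, 8, 0, 0.8, 0.018, 0, 0.05, 0, 12, 0, 0.6, 0.024, 0.01, 0.068, 0, 16, 0, 0.6, 0.028, 0.03, 0.08, 0, 19, 0, 0.6, 0.0285, 0.046, 0.081, 0, 19, 0, 0.6, 0.0285, 0.046, 0.081, 0, 19, 0, 0.6, 0.0285, 0.046, 0.081, 0, 19, 0]}}

```text
time: 12.23
tool_pos: [0.6512, 0.1328, 0.1986]
tcp_rot: [0.554, -0.441, 0.44, -0.553]
ft_force: [0.8, 0.3, 0.3]
opening: 0.603
```

```bash
python3 snap.py 10 wrist;python3 goal.py .6522 .1328 .128 -77
```

```text
12.2333 [0.6512 0.1328 0.1986] [ 0.554  -0.4407  0.4399 -0.5525] [ 1.560e-01  5.580e-01  1.614e+00 -1.000e-03  9.720e-01  1.501e+00] [0.78 0.3  0.29] [-0.012  0.045  0.003] 0.6032911659381197
t 12.28 pos [0.6518 0.1329 0.1999] yaw -77.03 f [-0.  -0.8  0. ] shift [0.0001 0.0719 0.0004] rv [ 0.01 -0.03  0.04] op 0.601
```

View pics/wrist10.png

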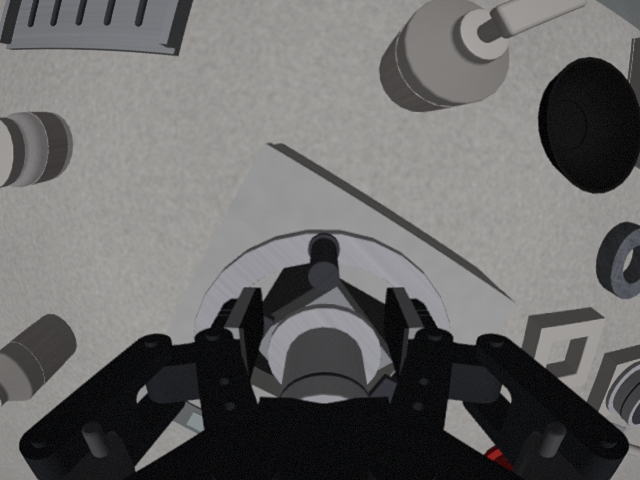

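Request:
{"name": "send_rows", "arguments": {"commands": [0.6, 0, 0.015, 0, 0, 0, 0, 0.6, 0, 0.03, 0, 0, 0, 0, 0.6, 0, 0.045, 0, 0, 0, 0, 0.6, 0, 0.058, 0, 0, 0, 0, 0.6, 0, 0.067, 0, 0, 0, 0, 0.6, 0, 0.072, 0, 0, 0, 0, 0.6, 0, 0.072, 0, 0, 0, 0]}}

```text
time: 12.87
tool_pos: [0.6514, 0.1328, 0.1273]
tcp_rot: [0.554, -0.44, 0.44, -0.553]
ft_force: [-0.4, 0.8, -0.2]
opening: 0.599
```

Request:
{"name": "send_rows", "arguments": {"commands": [0, 0, 0, 0, 0, 0, 0, 0, 0, 0, 0, 0, 0, 0, 0, 0, 0, 0, 0, 0, 0, 0, 0, 0, 0, 0, 0, 0, 0, 0, 0, 0, 0, 0, 0, 0, 0, 0, 0, 0, 0, 0, 0, 0, 0, 0, 0, 0, 0], "grip_force": 25}}

```text
time: 13.45
tool_pos: [0.6518, 0.1328, 0.1281]
tcp_rot: [0.553, -0.44, 0.44, -0.553]
ft_force: [-1.7, -0.2, 6.7]
opening: 0.18
```

```bash
python3 snap.py 11 wrist;python3 goal.py .6522 .1328 .128 -77
```

```text
13.45 [0.6518 0.1328 0.1281] [ 0.5534 -0.4402  0.4405 -0.5531] [ 1.560e-01  6.390e-01  1.666e+00 -1.000e-03  8.370e-01  1.501e+00] [-1.66 -0.22  6.74] [ 0.034  0.169 -0.024] 0.17968547426822767
t 13.5 pos [0.6518 0.1329 0.128 ] yaw -77.03 f [-1.1 -0.8  6.7] shift [0.0002 0.     0.0004] rv [ 0.01 -0.03  0.03] op 0.179
```

View pics/wrist11.png

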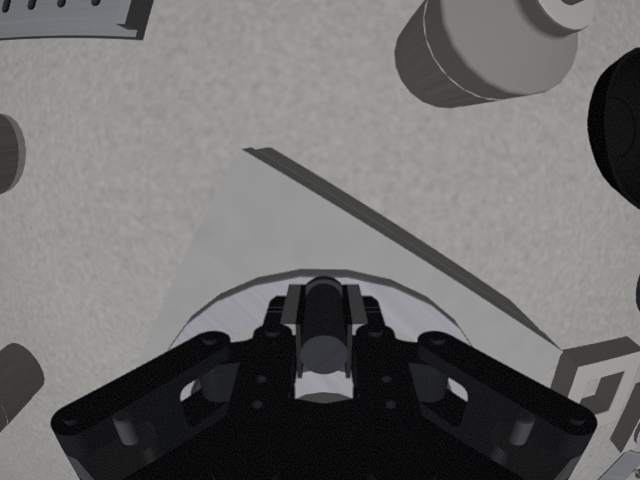

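Request:
{"name": "send_rows", "arguments": {"commands": [0, 0.0075, 0, -0.0003, 0, 4, 0, 0, 0.0149, 0, -0.0013, 0, 8, 0, 0, 0.0223, 0, -0.0029, 0, 12, 0, 0, 0.0294, 0, -0.0052, 0, 16, 0, 0, 0.0363, 0, -0.0081, 0, 20, 0, 0, 0.043, 0, -0.0115, 0, 24, 0, 0, 0.0493, 0, -0.0156, 0, 28, 0, 0, 0.0553, 0, -0.0201, 0, 32, 0, 0, 0.0553, 0, -0.0201, 0, 32, 0]}}

```text
time: 14.25
tool_pos: [0.6445, 0.0737, 0.1281]
tcp_rot: [0.409, -0.576, 0.577, -0.409]
ft_force: [1.2, -0.4, -5.2]
opening: 0.177
```

```bash
cat > arc.py <<'E'
from cell import readout
from h import *
s=readout.get_state();M=T(s);c=np.array([.5687,.1137]);q=M[:2,3]-c;phi=np.degrees(np.arctan2(q[1],q[0]));r=np.hypot(*q)
print("t",s["time"],"phi",phi,"r",r,"yaw",np.degrees(np.arctan2(M[1,0],M[0,0])),s["tool_pos"],s["ft_force"],s["opening"],s["qpos"].round(2))
for D in range(5,50,5):
    p=c+.0855*np.array([np.cos(np.radians(phi-D)),np.sin(np.radians(phi-D))])
    print(D,(M[:3,:3].T@np.array([*(p-M[:2,3]),.128-M[2,3]])).round(4))
E
python3 arc.py
```

```text
t 14.25 phi -27.816808037619474 r 0.08574537264103642 yaw -109.28331976827506 [0.64453699 0.07368725 0.12814342] [ 1.23114538 -0.44740876 -5.18693268] 0.17749673999164445 [ 0.07  0.62  1.71 -0.    0.81  1.98]
5 [ 0.0073  0.0001 -0.0017]
10 [ 0.0145  0.0001 -0.0037]
15 [ 0.0214  0.0002 -0.0064]
20 [ 0.0281  0.0002 -0.0097]
25 [ 0.0345  0.0002 -0.0135]
30 [ 0.0405  0.0002 -0.0179]
35 [ 0.0462  0.0002 -0.0228]
40 [ 0.0513  0.0002 -0.0282]
45 [ 0.056   0.0002 -0.034 ]
```

Request:
{"name": "send_rows", "arguments": {"commands": [0, 0.0073, 0, -0.0017, 0, 4, 0, 0, 0.0145, 0, -0.0037, 0, 8, 0, 0, 0.0214, 0, -0.0064, 0, 12, 0, 0, 0.0281, 0, -0.0097, 0, 16, 0, 0, 0.0345, 0, -0.0135, 0, 20, 0, 0, 0.0405, 0, -0.0179, 0, 24, 0, 0, 0.0435, 0, -0.0203, 0, 26, 0, 0, 0.0435, 0, -0.0203, 0, 26, 0]}}

```text
time: 14.92
tool_pos: [0.611, 0.039, 0.1282]
tcp_rot: [0.269, -0.654, 0.654, -0.269]
ft_force: [3.2, -4.8, -4.9]
opening: 0.181
```

```bash
python3 arc.py
```

```text
t 14.9167 phi -60.47220245146711 r 0.08587528300131707 yaw -135.28507433169156 [0.61102327 0.03897848 0.12821474] [ 3.24184438 -4.78652142 -4.87187038] 0.1814572857213363 [ 0.01  0.58  1.8  -0.    0.77  2.38]
5 [ 0.007   0.0002 -0.0026]
10 [ 0.0139  0.0002 -0.0055]
15 [ 0.0205  0.0002 -0.009 ]
20 [ 0.0268  0.0002 -0.013 ]
25 [ 0.0327  0.0002 -0.0176]
30 [ 0.0382  0.0002 -0.0226]
35 [ 0.0432  0.0002 -0.0281]
40 [ 0.0477  0.0002 -0.0341]
45 [ 0.0517  0.0002 -0.0404]
```

Request:
{"name": "send_rows", "arguments": {"commands": [0, 0.0021, 0, -0.0007, 0, 0, 0, 0, 0.0042, 0, -0.0015, 0, 0, 0, 0, 0.0055, 0, -0.002, 0, 0, 0, 0, 0.0055, 0, -0.002, 0, 0, 0]}}

```text
time: 15.25
tool_pos: [0.6061, 0.0365, 0.1283]
tcp_rot: [0.269, -0.653, 0.654, -0.27]
ft_force: [4.0, -2.7, -4.6]
opening: 0.177
```

```bash
python3 arc.py | head -3
```

```text
t 15.25 phi -64.14853385542693 r 0.0857417650409928 yaw -135.14250677221938 [0.60608681 0.03653863 0.12827368] [ 3.9809607  -2.69850489 -4.55176127] 0.1774856210665259 [ 0.01  0.57  1.81 -0.    0.76  2.37]
5 [ 0.0069  0.0003 -0.003 ]
10 [ 0.0135  0.0003 -0.0063]
```

Request:
{"name": "send_rows", "arguments": {"commands": [0, 0.0015, 0, -0.0005, 0, 0, 0, 0, 0.003, 0, -0.001, 0, 0, 0, 0, 0.003, 0, -0.001, 0, 0, 0]}}

```text
time: 15.5
tool_pos: [0.6058, 0.0362, 0.1284]
tcp_rot: [0.268, -0.653, 0.654, -0.273]
ft_force: [18.3, 9.5, -17.8]
opening: 0.18
```

```bash
python3 arc.py | head -3
```

```text
t 15.5 phi -64.39072712496804 r 0.0859054450466197 yaw -135.03609410228364 [0.60583106 0.03623368 0.12844541] [ 18.25207915   9.52418429 -17.77111893] 0.18040483639330396 [0.01 0.57 1.81 0.   0.75 2.37]
5 [ 0.0068  0.0004 -0.0032]
10 [ 0.0134  0.0004 -0.0065]
```

Request:
{"name": "send_rows", "arguments": {"commands": [0.18, 0, 0, 0, 0, 0, 0, 0.4, 0, 0, 0, 0, 0, 0, 0.5, 0, 0, 0, 0, 0, 0, 0.5, 0, 0, 0, 0, 0, 0, 0.5, 0, -0.01, 0, 0, 0, 0, 0.5, 0, -0.03, 0, 0, 0, 0, 0.5, 0, -0.055, 0, 0, 0, 0, 0.5, 0, -0.08, 0, 0, 0, 0, 0.5, 0, -0.11, 0, 0, 0, 0, 0.5, 0, -0.13, 0, 0, 0, 0, 0.5, 0, -0.13, 0, 0, 0, 0]}}

```text
time: 16.42
tool_pos: [0.6068, 0.0362, 0.2639]
tcp_rot: [0.266, -0.652, 0.655, -0.275]
ft_force: [2.0, 0.0, 0.7]
opening: 0.502
```

```bash
python3 goal.py .497 .0675 .28 -90; python3 snap.py 12 wrist scene side; python3 - <<'E'
import cv2,numpy as np
a=cv2.imread("pics/scene12.png")[150:290,350:490];b=cv2.imread("pics/side12.png")[130:270,220:360]
cv2.imwrite("pics/c12.png",cv2.resize(np.hstack([a,b]),None,fx=2.85,fy=2.85,interpolation=cv2.INTER_CUBIC))
E
```

```text
t 16.42 pos [0.6068 0.0362 0.2639] yaw -135.02 f [2.  0.  0.7] shift [ 0.0554 -0.0176 -0.0996] rv [ -0.72 -45.02  -0.32] op 0.502
16.5167 [0.6052 0.0362 0.2599] [ 0.2676 -0.6522  0.6544 -0.2733] [0.01  0.411 1.704 0.    1.018 2.366] [-0.06  0.97  0.17] [ 0.001 -0.005 -0.057] 0.49948033232767114
```

View pics/c12.png

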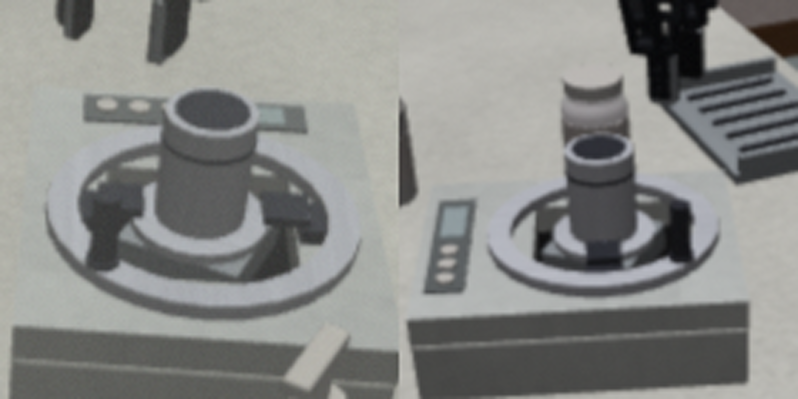

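View pics/wrist12.png

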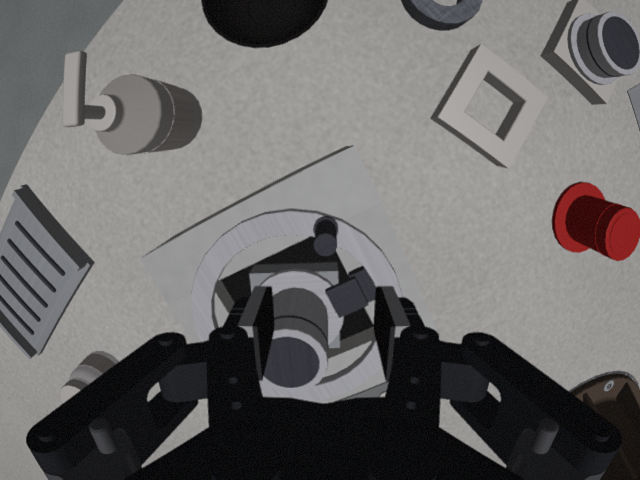

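```bash
python3 - <<'E'
from h import *;import pickle
d,s=pickle.load(open("wrist12.pkl","rb"))
p=wplane(d,s,[325.5,243],.1405)[0];q=p[:2]-[.5687,.1137];print(p,np.hypot(*q),np.degrees(np.arctan2(q[1],q[0]))+18.9)
from cell import workorder
print(workorder.hand_in())
E
```

```text
[0.60793361 0.03567159 0.1405    ] 0.08733675617426295 -44.406206271045804
the job is handed in; nothing more can be done
None
```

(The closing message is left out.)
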